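# Open the paint chest's combination lock and present it at the hasp

## Task

The brass combination padlock lies in its wooden stand: turn its dial, feeling it click from notch to notch, until the red dot clicks in at the white pointer, then pull the shackle fully open while the lock still lies in the stand. Take the lock by the shackle's crossbar, lift it out and hold it up still, open and free in the air, with the brass body straight over the steel staple of the blue chest's hasp and a few centimetres clear of it. Finish while still holding it there by the shackle, and leave everything else on the table as it is.

Things in the scene. Friction and masses are not known exactly. Their poses are not given: they have to be found in the camera images.
- lock: Combination padlock lying flat in the stand, dial up. Brass body 60 (x) by 70 (y) by 30 mm (z); origin at the centre of its underside, z up out of the dial's face, the shackle leaves its -x face. Whole lock 0.25 to 0.45 kg, free to be lifted out. Hung by the shackle it swings down until its -x axis points up; a firm grip may hold it part way.
- lock_mid (a point): Centre of the brass body, 15 mm above its underside.
- dial_top (a point): Centre of the dial's top face, on the dial's axis, 48 mm above the lock's underside. The dial is an upright black knurled disc 44 mm in diameter and 18 mm tall, standing on the brass body's centre; it can be gripped across any diameter. The point turns with the dial.
- dial (a joint): Angle of the dial, rad, growing counter-clockwise from above; turns without end. At 0 or a whole turn (6.283) the red dot on its face is at the white pointer on the body's -x edge and the lock is free (within about 0.15 rad); elsewhere the shackle is blocked. A notch clicks every 0.524 rad, also at 0: about 0.1 N m to leave one; a released dial settles in the nearest.
- shackle (a joint): How far the shackle is pulled out of the lock, m: 0 shut, 0.022 fully open at a firm stop. It slides along the lock's -x axis against about 2 N of friction and stays where left.
- shackle_bar (a point): Middle of the shackle's crossbar, 80 mm from the lock's centre along its -x shut, 102 mm open, 15 mm above its underside; axes as the lock's. The shackle is a flat U of round steel bar 9 mm thick; the crossbar runs along the lock's y, straight for 34 mm; legs 39 mm apart inside. Shut, 35 mm are free between crossbar and stand, and only the table is below.
- stand: Fixed wooden stand 80 by 90 mm; origin at the centre of its underside on the table. Its pocket floor is 22 mm above the table; low walls (6 to 9 mm above the floor; two front corner posts 16 mm, on its -x side, which take the pull) surround the lock with 2 mm play.
- chest: Fixed blue steel paint chest 190 (x) by 140 (y) by 75 mm tall; origin at the centre of its underside.
- hasp (a point): Top of the hasp's steel staple, a loop 24 mm wide standing 23 mm up from the centre of the chest's lid, 98 mm above the table.
- pot_green: Bystander: open green paint pot, 72 mm wide, 70 mm tall; origin under its centre.
- pot_lid: Bystander: green lid, a disc 76 mm wide and 12 mm thick; origin under its centre.
- brush: Bystander: paint brush 170 mm long lying on the table along its x; origin under its middle.
- squeeze_bottle: Bystander: white squeeze bottle 60 mm wide, 160 mm tall; origin under its centre.
- jar_red: Bystander: red paint jar 70 mm wide, 85 mm tall; origin under its centre.
- palette_knife: Bystander: palette knife 200 mm long lying along its x; origin under its middle.
- spool: Bystander: orange spool 52 mm wide, 45 mm tall; origin under its centre.
Not all that is in view belongs to the job. What is shaped like the stand but turquoise is not meant.

How it is judged (in metres and radians):
On the way, in this order (a step that is already met when the one before it is completed fails the run):
1. the dial clicked in with the red dot at the pointer, the shackle still shut (value of joint shackle below 0.006 m and (value of joint dial between -6.4432 and -6.1232 rad or value of joint dial between -0.16 and 0.16 rad or value of joint dial between 6.1232 and 6.4432 rad or value of joint dial between 12.4064 and 12.7264 rad)), for 0.2 s.
2. the shackle fully open, the lock still lying in the stand (value of joint shackle above 0.018 m and distance between lock and stand below 0.034 m and angle between lock's own z axis and vertical below 0.25 rad), for 0.2 s.
At the end, for the whole second after the job is handed in: The lock's shackle is out by more than 17 mm, the gripper holds the lock at the crossbar (grasp point within 40 mm of its middle), the centre of the brass body is within 60 mm horizontally of the staple and at least 130 mm above the table, at rest, touching neither chest nor stand (value of joint shackle above 0.017 m and horizontal distance between lock_mid and hasp below 0.06 m and height (world z) of lock_mid above 0.13 m and linear speed of lock below 0.05 m/s and angular speed of lock below 0.5 rad/s and contact force between the fingers and lock above 1 N and distance between the grasp point and shackle_bar below 0.04 m and contact force between lock and chest below 0.1 N and contact force between lock and stand below 0.1 N); the arm keeps its last pose, push and grip.
It fails at once if a bystander is pushed more than 30 mm (distance of any of pot_green, pot_lid, brush, squeeze_bottle, jar_red, palette_knife, spool from where it was at the start of the episode above 0.03 m).
It also fails if it takes over 72 s, if anything falls off the work surface, if the arm or the gripper's body presses on something with over 40 N, if the wrist force passes 120 N, or if a joint passes its speed limit or range.

## Robot

A 6-joint arm with a two-finger parallel gripper is mounted at the origin on the work surface. World frame = base frame: x ahead of the robot, y to its left, z up, the work surface at z = 0. Lengths are in m, angles in degrees, forces in N, time in s.
With the tool pointing down it reaches from about 0.4 to 0.825 m from the base axis. Payload 7 kg.
Tool frame: the origin (TCP) lies at the very end of the fingers, on their centre line; the grasp point (between the pads) lies 19 mm behind it; z points along the fingers, y is the line along which they close (so a half turn about z gives the same grasp; the last joint's range is limited). The gripper opens to 88 mm and grips with 3 to 60 N. Pads are 19 mm wide; open, the fingers measure 130 mm over their backs; the gripper's body (78 mm by 193 mm) begins 47 mm behind the grasp point.
Start: joints at [-49.956, 20.546, 0.682, 0, -70.136, -16.507], TCP at [0.27, -0.619, 0.227] pointing down, gripper open.
Joint ranges: [-176.03, 176.03], [-82.01, 121.73], [-58.28, 71.71], [-173.87, 95.51], [-174.79, -0.11], [-173.66, 173.66]. Speed limits (degrees/s): [136.94, 136.94, 172.46, 180, 180, 180].

## Interface

Orientations are given as [roll, pitch, yaw] about the fixed x, y, z axes, in that order (R = Rz(yaw) Ry(pitch) Rx(roll)).
In Python, from plant import ctrl gives the robot as it stands.
- The arm moves only by the tool carry_out, never from a script. Its argument "deltas" is a list that holds one entry, the list of rows, each a list of 5 numbers: the shift along the tool's x, y, z scaled (see below), then the turn about the tool's z scaled (see below), then the opening, from -1 (shut) to 1 (fully open). A call has 1 to 5 rows; each row is the pose to reach, as a shift and turn from the pose commanded when the call began, along the tool's axes at that moment, turning the shorter way round; what a row does not reach only later rows make up. The controller multiplies each number of a shift by 20 cm and each number of a turn by 2 pi rad. A row lasts 1/10 s, in which the tool goes at most 50 mm and 8.59 degrees, less where a joint would pass 70% of its speed; a pose out of reach is approached as far as the arm can. A call with a number of a shift or a turn outside -1 to 1 is refused whole. A call with a gripper value outside its range is refused whole. The fingers move at their own pace and stop on an object; the grip force is fixed at half the most. Time passes only in rows, so rows that repeat a pose let the fingers close. It gives the time, the measured TCP pose, the force, the opening and the grip force at its end, in the units of the state.
- ctrl.get_obs(): the state, without advancing time (a new reading comes with each control period).
- ctrl.snapshot(name): name is "scene" or "top" or "wrist"; returns a dict with "color" (420x560x3 uint8, red, green, blue), "camera_matrix" (3x3 intrinsics, pixels), "R" (3x3) and "t" (3): a world point X has camera coordinates R X + t. Camera axes: x right, y down, z forward; pixel columns grow to the right and rows downward; lengths in m; the calibration is good to about 2 mm. A picture is of the moment at which its call begins. There is no depth.
- ctrl.close_job(): hands the job in; it is judged then, once.
Trained networks look in a picture, given as the dict that the camera call returned (one of the last four; its "shot" number tells which), for a name from the list of things; names that differ only in an ending like _2 or _b are one class to them, and where a whole thing is asked for, a point or a joint stands for the part that bears it (a point fixed in the world has none). Each returns a list of dicts, best first, with "p" (0 to 1); they miss things now and then, are a little off and sometimes report something else, mostly with a low value. They report only what shows in the picture. A call takes as long as a camera call. They do not tell look-alikes from the thing itself.
- ctrl.search_frame(picture, name): "centre" ([column, row] in pixels, amid what is visible of it).
- ctrl.silhouettes(picture, name): "mask" (420x560 bool, what is visible of it) and "centre" ([column, row] in pixels, amid what is visible of it).
- ctrl.spot_point(picture, name): "centre" ([column, row] in pixels: a listed point, or the origin of a listed thing).
The state is a dict: "clock": time; "joint_pos": joint angles; "qvel": joint speeds; "tau": joint torques, N m; "tool_pos": TCP position; "orientation": TCP orientation; "force": force on the tool from outside, world axes, zero at the start; "moment": the same for the moment, N m; "opening": finger opening in m; "gripper_force": force on a finger pad.
Only numpy, scipy, OpenCV 4.12 (cv2) and the standard library are available. Lean on these libraries where they do the work, as an engineer would, in place of code of your own. Each camera call takes 0.05 s, during which the arm holds its last target. There are 200 camera calls.

## Working session

There is one attempt and no reset: what is moved stays moved. The work goes in short steps, Python scripts to look and compute and a tool call to move; the robot and the scene stay as the last step left them, time stands still between calls to the robot, and variables do not carry over. Pictures are saved under pics/ and viewed, at most 10 in all, crops included, and the job is handed in when it is done.

Besides the shell and the picture viewer there is one more tool, called after "Call:" as name(argument=value, ...), one argument or row to a line, values as JSON. carry_out: Moves the arm, as the interface text tells. Its arguments: {"type":"object","properties":{"deltas":{"type":"array"}},"required":["deltas"]}

```bash
mkdir -p pics; cat > h.py <<'E'
import numpy as np, cv2
from plant import ctrl
def save(s,n,crop=None,z=1):
    c=s["color"][...,::-1]
    if crop: a,b,w,h=crop; c=c[b:b+h,a:a+w]
    cv2.imwrite("pics/"+n,cv2.resize(c,None,fx=z,fy=z,interpolation=cv2.INTER_CUBIC))
def at(s,px,z):
    R=np.array(s["R"]);t=np.array(s["t"]);o=-R.T@t
    d=R.T@np.linalg.solve(np.array(s["camera_matrix"]),[px[0],px[1],1.])
    return o+d*(z-o[2])/d[2]
def proj(s,X):
    c=np.array(s["camera_matrix"])@(np.array(s["R"])@np.array(X)+np.array(s["t"])); return c[:2]/c[2]
E
python3 - <<'E'
from h import *
a=ctrl.snapshot("top");save(a,"top1.png",None,1.4)
b=ctrl.snapshot("scene");save(b,"sc1.png",None,1.4)
for s in(a,b):
  for n,z in(("dial_top",.07),("shackle_bar",.037),("lock",.022),("stand",0),("hasp",.098),("chest",0),("squeeze_bottle",0),("jar_red",0),("pot_green",0),("spool",0)):
    for r in ctrl.spot_point(s,n)[:3]: print(n,np.round(r["centre"]),round(r["p"],2),at(s,r["centre"],z).round(3))
print(ctrl.get_obs())
E
```

```text
dial_top [192. 199.] 0.75 [0.574 0.219 0.07 ]
shackle_bar [438. 177.] 0.74 [ 0.643 -0.386  0.037]
shackle_bar [198. 228.] 0.67 [0.506 0.21  0.037]
lock [197. 201.] 0.88 [0.577 0.219 0.022]
stand [256. 125.] 0.75 [0.785 0.076 0.   ]
stand [198. 198.] 0.73 [0.586 0.222 0.   ]
stand [143. 251.] 0.62 [0.448 0.358 0.   ]
hasp [368. 183.] 0.6 [ 0.615 -0.196  0.098]
chest [362. 193.] 0.91 [ 0.606 -0.203  0.   ]
squeeze_bottle [121. 195.] 0.66 [0.592 0.423 0.   ]
jar_red [437. 176.] 0.86 [ 0.653 -0.4    0.   ]
pot_green [257. 126.] 0.85 [0.782 0.073 0.   ]
spool [301. 133.] 0.83 [ 0.764 -0.044  0.   ]
dial_top [359. 224.] 0.61 [0.567 0.228 0.07 ]
shackle_bar [351. 210.] 0.57 [0.504 0.208 0.037]
lock [356. 232.] 0.93 [0.569 0.227 0.022]
lock [281. 252.] 0.65 [0.653 0.007 0.022]
stand [350. 239.] 0.89 [0.584 0.213 0.   ]
stand [384. 162.] 0.88 [0.28  0.327 0.   ]
stand [372. 283.] 0.8 [0.719 0.277 0.   ]
hasp [211. 224.] 0.82 [ 0.617 -0.199  0.098]
chest [213. 235.] 0.63 [ 0.606 -0.208  0.   ]
squeeze_bottle [419. 256.] 0.69 [0.621 0.419 0.   ]
jar_red [150. 246.] 0.89 [ 0.659 -0.392  0.   ]
p
[... 160 characters left out ...]
0.23 [0.483 0.214 0.   ]
{'clock': 1.1, 'joint_pos': array([-4.99560669e+01,  2.05445752e+01,  6.81551216e-01,  1.60652402e-03,
       -7.01372525e+01, -1.65077202e+01]), 'qvel': array([ 0.09480531, -0.02257431, -0.00375882, -0.03226406, -0.02008811,
       -0.01814399]), 'tau': array([-1.03861364e-04, -5.82400024e+01,  2.93312985e+01,  7.00271398e+00,
        1.26434016e-02, -1.39491064e-05]), 'tool_pos': array([ 0.26951475, -0.61882645,  0.22658336]), 'orientation': array([-1.79999836e+02, -1.52725281e-03, -1.56463241e+02]), 'force': array([ 0.56367373, -0.22628543, -0.63007518]), 'moment': array([-0.02213068, -0.00254168, -0.04349282]), 'gripper_force': 0.0, 'opening': 0.0876367962911234}
```

View pics/top1.png

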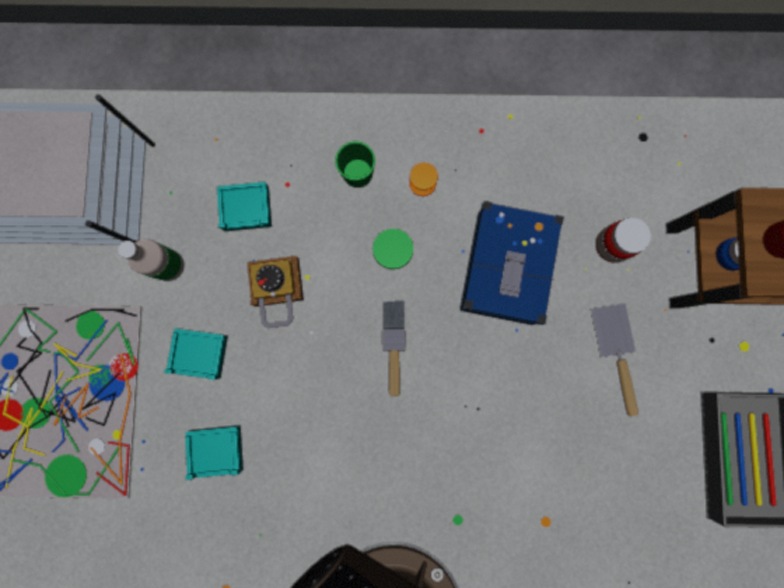

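```bash
python3 - <<'E'
from h import *
c=cv2.imread("pics/top1.png"); x,y=int(145*1.4),int(150*1.4)
cv2.imwrite("pics/crop1.png",cv2.resize(c[y:y+154,x:x+154],None,fx=3.8,fy=3.8,interpolation=cv2.INTER_CUBIC))
E
```

```text
(no output)
```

View pics/crop1.png

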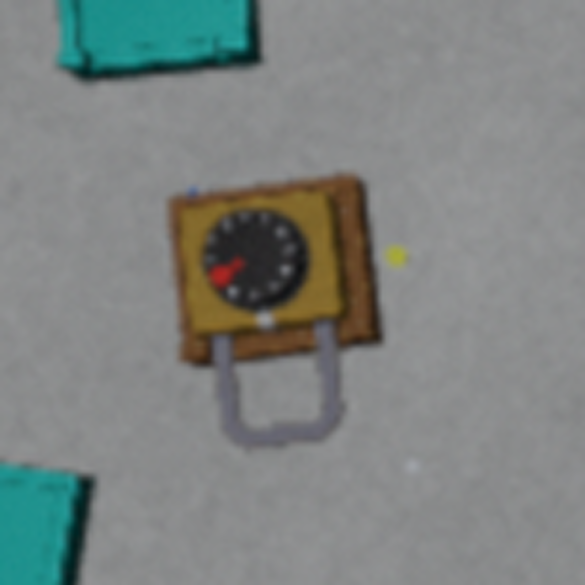

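The wanted lock is the brass one in brown wood, with its dial at top pixel (192,199). Things it could be mistaken for are the turquoise stands at (173,146), (139,252) and (152,323), and the jar at (437,177), which was wrongly reported as a shackle bar. In the crop, the dial's red dot sits about 60–90° clockwise of the white pointer.

Call:
carry_out(
  deltas=[
    [[-0.76,0.81,0,0,1],[-0.76,0.81,0,0,1],[-0.76,0.81,0,0,1],[-0.76,0.81,0,0,1],[-0.76,0.81,0,0,1]],
  ],
)

```text
clock: 1.6
tool_pos: [0.3448, -0.4067, 0.2271]
orientation: [-180.0, 0.1, -156.4]
force: [0.1, 0.0, -0.8]
opening: 0.0876
gripper_force: 0.0
```

Call:
carry_out(
  deltas=[
    [[-0.76,0.81,0,0,1],[-0.76,0.81,0,0,1],[-0.76,0.81,0,0,1],[-0.76,0.81,0,0,1],[-0.76,0.81,0,0,1]],
  ],
)

```text
clock: 2.1
tool_pos: [0.4197, -0.1975, 0.2271]
orientation: [-180.0, 0.1, -156.3]
force: [0.3, -0.7, 0.1]
opening: 0.0877
gripper_force: 0.0
```

Call:
carry_out(
  deltas=[
    [[-0.76,0.81,0,0,1],[-0.76,0.81,0,0,1],[-0.76,0.81,0,0,1],[-0.76,0.81,0,0,1],[-0.76,0.81,0,0,1]],
  ],
)

```text
clock: 2.6
tool_pos: [0.4947, 0.0122, 0.2269]
orientation: [-180.0, 0.1, -156.3]
force: [0.2, -1.6, -0.5]
opening: 0.0875
gripper_force: 0.0
```

Call:
carry_out(
  deltas=[
    [[-0.76,0.81,0,0,1],[-0.76,0.81,0,0,1],[-0.76,0.81,0,0,1],[-0.76,0.81,0,0,1],[-0.76,0.81,0,0,1]],
  ],
)

```text
clock: 3.1
tool_pos: [0.5691, 0.2217, 0.2261]
orientation: [-180.0, 0.0, -156.3]
force: [0.2, -0.7, 0.1]
opening: 0.0875
gripper_force: 0.0
```

```bash
python3 - <<'E'
from h import *
s=ctrl.snapshot("wrist");save(s,"w1.png",None,1.4)
for n,z in(("dial_top",.07),("shackle_bar",.037),("lock",.022),("lock_mid",.037),("stand",0)):
    for r in ctrl.spot_point(s,n)[:2]: print(n,np.round(r["centre"]),round(r["p"],2),at(s,r["centre"],z).round(3))
o=ctrl.get_obs();print({k:np.round(o[k],3) for k in("clock","joint_pos","tool_pos","orientation")})
E
```

```text
dial_top [273. 202.] 0.97 [0.581 0.223 0.07 ]
dial_top [277. 191.] 0.54 [0.571 0.223 0.07 ]
shackle_bar [301. 106.] 0.71 [0.498 0.214 0.037]
lock [277. 185.] 0.78 [0.576 0.225 0.022]
lock_mid [276. 194.] 0.6 [0.581 0.226 0.037]
stand [452. 114.] 0.92 [0.445 0.356 0.   ]
{'clock': np.float64(3.4), 'joint_pos': array([ 3.93220e+01,  1.42940e+01, -8.16000e+00, -1.00000e-03,
       -6.75560e+01, -1.05813e+02]), 'tool_pos': array([0.568, 0.217, 0.227]), 'orientation': array([-1.79998e+02, -1.00000e-02, -1.56492e+02])}
```

View pics/w1.png

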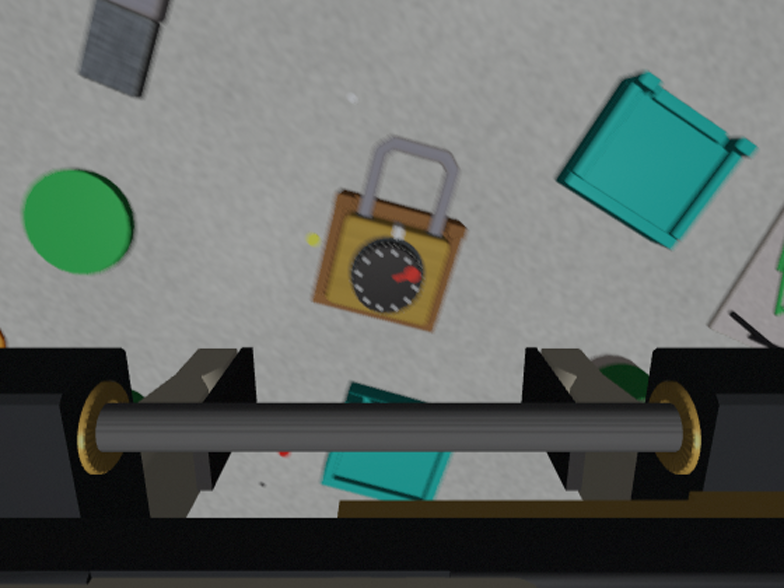

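The dial centre shows at view pixel (388,275), the red dot at (412,272), the pointer at (398,233) and the crossbar at (418,148). I'll get exact angles by colour.

```bash
python3 - <<'E'
from h import *
s=ctrl.snapshot("wrist");save(s,"w2.png",(200,80,170,170),3.4)
hsv=cv2.cvtColor(s["color"],cv2.COLOR_RGB2HSV);H,S,V=[hsv[...,i].astype(int) for i in range(3)]
roi=np.zeros(H.shape,bool);roi[85:245,215:345]=1
def mid(m): y,x=np.nonzero(m);return np.array([x.mean(),y.mean()]),len(x)
dk=((V<60)&roi).astype(np.uint8);red=roi&((H<8)|(H>172))&(S>150)&(V>100)
dk|=red.astype(np.uint8)
cs=[c for c in cv2.findContours(dk,0,2)[0]];c=max(cs,key=cv2.contourArea)
c=max(cs,key=lambda c:cv2.contourArea(c) if cv2.contourArea(c)<3000 else 0)
e=cv2.fitEllipse(cv2.convexHull(c));print("ell",e)
rc,n=mid(red);y,x=np.nonzero(red)
C=at(s,e[0],.07);D=at(s,rc,.07);print("C",C,"red",rc,n,D,np.linalg.norm(D-C))
br=(roi&(H>15)&(H<32)&(S>130)&(V>70));br[:, :]&=True
w=roi&(S<45)&(V>185);n,l,st,ce=cv2.connectedComponentsWithStats(w.astype(np.uint8))
for i in range(1,n):
  if st[i,4]>8: print("white",ce[i],st[i,4],at(s,ce[i],.052))
bc=max(cv2.findContours(cv2.morphologyEx(br.astype(np.uint8),3,np.ones((5,5))),0,2)[0],key=cv2.contourArea)
r=cv2.minAreaRect(bc);P=np.array([at(s,p,.052) for p in cv2.boxPoints(r)]);print("brass",r,P.mean(0));
for i in range(4): d=P[(i+1)%4]-P[i];print(np.linalg.norm(d),np.degrees(np.arctan2(d[1],d[0])))
v=D-C;print("dotdir",np.degrees(np.arctan2(v[1],v[0])))
for nm in("shackle_bar",):
  q=ctrl.silhouettes(s,nm);
  if q: print(q[0]["p"],q[0]["centre"],q[0]["mask"].sum());m=q[0]["mask"];yy,xx=np.nonzero(m);print(xx.min(),xx.max(),yy.min(),yy.max())
E
```

```text
ell ((278.54656982421875, 197.465087890625), (52.53486633300781, 53.84964370727539), 175.27110290527344)
C [0.57407755 0.22145108 0.07      ] red [294.14159292 197.89380531] 113 [0.56906158 0.2339609  0.07      ] 0.013477966955181641
brass ((282.9313659667969, 193.06089782714844), (85.61154174804688, 69.5784683227539), 14.743562698364258) [0.5737852  0.22581348 0.052     ]
0.06456029004923226 -172.39591693229593
0.07618704781199881 98.69762739770125
0.06568654958602071 11.107978649414012
0.08018896314700721 -82.0739959981403
dotdir 111.84894742476678
0.74 [306.2, 116.6] 1657
259 330 99 169
```

View pics/w2.png

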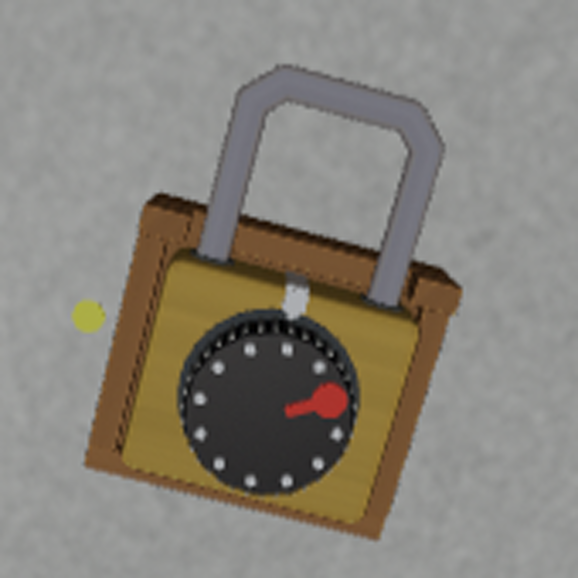

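The red dot lies two notches (60°) clockwise of the pointer, in line with the dial's tick marks. Dial centre is about (0.578, 0.223) and lock yaw about 8.5°, so the crossbar is at about (0.499, 0.211). I'll grip the dial at yaw −141.5°, so the 60° turn ends at the crossbar grasp yaw of −81.5°.

Call:
carry_out(
  deltas=[
    [[-0.058,0.008,0.2,-0.02,1],[-0.058,0.008,0.45,-0.042,1],[-0.058,0.008,0.7,-0.042,1],[-0.058,0.008,0.8,-0.042,1],[-0.058,0.008,0.86,-0.042,1]],
  ],
)

```text
clock: 4.0
tool_pos: [0.5772, 0.2226, 0.0526]
orientation: [180.0, -0.2, -141.4]
force: [0.2, -0.3, -0.5]
opening: 0.0879
gripper_force: 0.0
```

Call:
carry_out(
  deltas=[
    [[0,0,0,0,-1],[0,0,0,0,-1],[0,0,0,0,-1],[0,0,0,0,-1],[0,0,0,0,-1]],
  ],
)

```text
clock: 4.5
tool_pos: [0.5786, 0.2245, 0.0556]
orientation: [180.0, 0.1, -141.3]
force: [-0.3, -0.0, -0.4]
opening: 0.0531
gripper_force: 0.0
```

Call:
carry_out(
  deltas=[
    [[0,0,0,0,-1],[0,0,0,0,-1],[0,0,0,0,-1],[0,0,0,0,-1]],
  ],
)

```text
clock: 4.9
tool_pos: [0.5784, 0.2243, 0.0551]
orientation: [-180.0, 0.0, -141.3]
force: [-0.8, -0.6, 5.6]
opening: 0.0435
gripper_force: 30.0
```

Call:
carry_out(
  deltas=[
    [[0,0,0,-0.02,-1],[0,0,0,-0.04,-1],[0,0,0,-0.06,-1],[0,0,0,-0.08,-1],[0,0,0,-0.1,-1]],
  ],
)

```text
clock: 5.4
tool_pos: [0.5783, 0.2243, 0.0551]
orientation: [-180.0, 0.0, -105.0]
force: [-1.9, -0.3, 7.6]
opening: 0.0432
gripper_force: 30.0
```

Call:
carry_out(
  deltas=[
    [[0,0,0,-0.02,-1],[0,0,0,-0.04,-1],[0,0,0,-0.067,-1],[0,0,0,-0.067,-1],[0,0,0,-0.067,-1]],
  ],
)

```text
clock: 5.9
tool_pos: [0.5781, 0.2243, 0.0551]
orientation: [-180.0, 0.0, -81.1]
force: [-2.2, 0.2, 6.7]
opening: 0.0437
gripper_force: 30.0
```

Call:
carry_out(
  deltas=[
    [[0,0,0,0,1],[0,0,0,0,1],[0,0,0,0,1],[0,0,0,0,1],[0,0,0,0,1]],
  ],
)

```text
clock: 6.4
tool_pos: [0.5781, 0.2241, 0.0543]
orientation: [180.0, -0.0, -81.2]
force: [-0.4, 1.0, -0.8]
opening: 0.0778
gripper_force: 0.0
```

Call:
carry_out(
  deltas=[
    [[0,0,-0.2,0,1],[0,0,-0.45,0,1],[0,0.1,-0.7,0,1],[0,0.2,-0.7,0,1],[0,0.2,-0.7,0,1]],
  ],
)

```text
clock: 6.9
tool_pos: [0.5376, 0.2182, 0.1971]
orientation: [-179.8, 0.1, -81.2]
force: [0.4, 0.4, -0.3]
opening: 0.0878
gripper_force: 0.0
```

```bash
python3 - <<'E'
from h import *
s=ctrl.snapshot("wrist");save(s,"w3.png",None,1.4)
for n,z in(("dial_top",.07),("shackle_bar",.037),("lock_mid",.037)):
    for r in ctrl.spot_point(s,n)[:2]: print(n,np.round(r["centre"]),round(r["p"],2),at(s,r["centre"],z).round(4))
o=ctrl.get_obs();print({k:np.round(o[k],3) for k in("clock","joint_pos","tool_pos","orientation")})
th=np.radians(8.5);X=np.array([-np.cos(th),-np.sin(th)])
for d,z in((0,.07),(.080,.037),(.03,.052)): print(d,proj(s,[*(np.array([.578,.2235])+d*X),z])*1.4)
E
```

```text
dial_top [225. 199.] 0.58 [0.5774 0.2264 0.07  ]
shackle_bar [325. 184.] 0.67 [0.4972 0.2096 0.037 ]
lock_mid [229. 191.] 0.62 [0.5782 0.2287 0.037 ]
{'clock': np.float64(7.1), 'joint_pos': array([ 4.1299e+01,  1.3176e+01, -1.4143e+01, -2.0000e-03, -6.2751e+01,
       -3.2522e+01]), 'tool_pos': array([0.539, 0.218, 0.194]), 'orientation': array([ 1.7994e+02, -3.6000e-02, -8.1224e+01])}
0 [314.95177389 273.12558744]
0.08 [451.82352914 260.49808364]
0.03 [369.94545085 265.80434513]
```

View pics/w3.png

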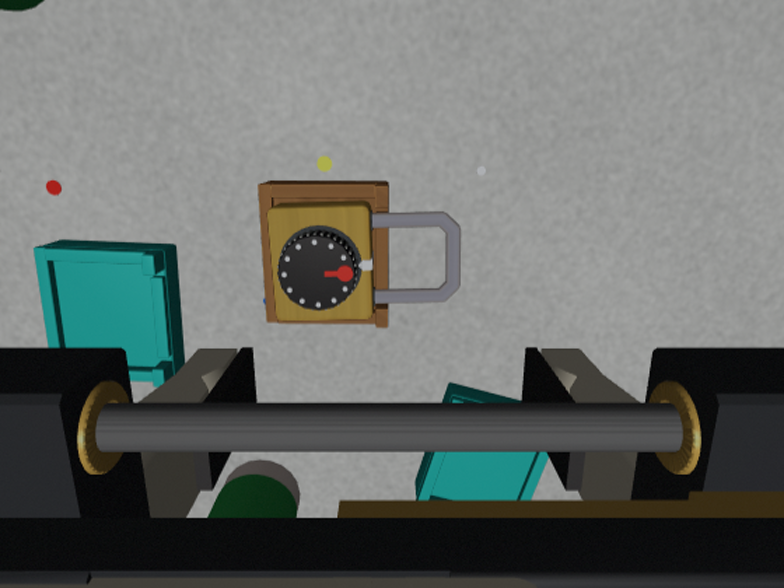

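The red dot, at view (345,272), is now in line with the white pointer at (366,265). The crossbar is at (453,258), about (0.498, 0.211) in world, where I expected it. Next I narrow the fingers and straddle it.

Call:
carry_out(
  deltas=[
    [[0,0.208,0,0,-0.43],[0,0.208,0.1,0,-0.43],[0,0.208,0.2,0,-0.43],[0,0.208,0.3,0,-0.43],[0,0.208,0.4,0,-0.43]],
  ],
)

```text
clock: 7.6
tool_pos: [0.4976, 0.2115, 0.1128]
orientation: [179.9, -0.1, -81.2]
force: [-0.5, 0.6, 0.1]
opening: 0.0533
gripper_force: 0.0
```

Call:
carry_out(
  deltas=[
    [[0,0,0,0,-0.43],[0,0,0,0,-0.43],[0,0,0,0,-0.43],[0,0,0,0,-0.43],[0,0,0,0,-0.43]],
  ],
)

```text
clock: 8.1
tool_pos: [0.4979, 0.212, 0.1153]
orientation: [-179.9, 0.0, -81.2]
force: [-1.1, 0.2, 0.2]
opening: 0.0252
gripper_force: 0.0
```

```bash
python3 - <<'E'
from h import *
s=ctrl.snapshot("wrist");save(s,"w4.png",None,1.4)
r=ctrl.spot_point(s,"shackle_bar")[:1]
for r in r: print(np.round(r["centre"]),round(r["p"],2),at(s,r["centre"],.037).round(4))
o=ctrl.get_obs();print({k:np.round(o[k],4) for k in("clock","tool_pos","orientation","opening")})
E
```

```text
[278. 213.] 0.74 [0.4973 0.2103 0.037 ]
{'clock': np.float64(8.2), 'tool_pos': array([0.4977, 0.2119, 0.1151]), 'orientation': array([-1.799528e+02,  3.180000e-02, -8.122120e+01]), 'opening': np.float64(0.0252)}
```

View pics/w4.png

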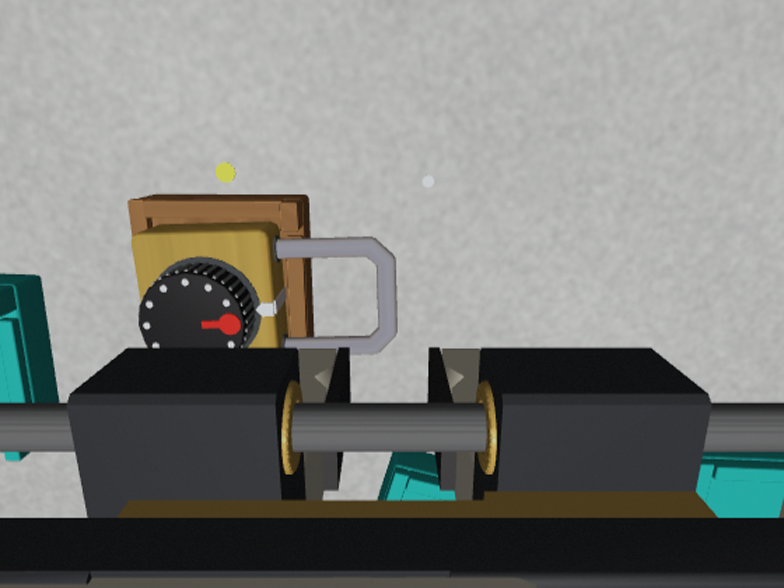

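The crossbar, at view column 387, is centred between the fingers at 350 and 428. Descending.

Call:
carry_out(
  deltas=[
    [[0,0,0.15,0,-0.43],[0,0,0.3,0,-0.43],[0,0,0.4,0,-0.43],[0,0,0.475,0,-0.43],[0,0,0.475,0,-0.43]],
  ],
)

```text
clock: 8.7
tool_pos: [0.4964, 0.2108, 0.0178]
orientation: [179.8, -0.1, -81.2]
force: [0.6, -0.4, 0.5]
opening: 0.0249
gripper_force: 0.0
```

Call:
carry_out(
  deltas=[
    [[0,0,0,0,-1],[0,0,0,0,-1],[0,0,0,0,-1],[0,0,0,0,-1],[0,0,0,0,-1]],
  ],
)

```text
clock: 9.2
tool_pos: [0.4982, 0.2124, 0.0204]
orientation: [-179.9, 0.1, -81.2]
force: [0.6, 1.7, 0.9]
opening: 0.0079
gripper_force: 30.0
```

Call:
carry_out(
  deltas=[
    [[0,0.03,0,0,-1],[0,0.06,0,0,-1],[0,0.09,0,0,-1],[0,0.115,0,0,-1],[0,0.115,0,0,-1]],
  ],
)

```text
clock: 9.7
tool_pos: [0.4754, 0.2093, 0.0202]
orientation: [-179.8, 0.1, -81.2]
force: [3.6, 3.5, 1.0]
opening: 0.0079
gripper_force: 30.0
```

Call:
carry_out(
  deltas=[
    [[0,0.01,0,0,-1],[0,0.015,0,0,-1],[0,0.015,0,0,-1]],
  ],
)

```text
clock: 10.0
tool_pos: [0.4751, 0.21, 0.0208]
orientation: [-179.6, 0.2, -81.1]
force: [13.9, 1.5, -1.8]
opening: 0.0077
gripper_force: 30.0
```

```bash
python3 - <<'E'
from h import *
o=ctrl.get_obs();print({k:np.round(o[k],4) for k in("clock","tool_pos","force","moment")})
s=ctrl.snapshot("top")
for n,z in(("dial_top",.07),("shackle_bar",.037)):
    for r in ctrl.spot_point(s,n)[:2]: print(n,np.round(r["centre"]),round(r["p"],2),at(s,r["centre"],z).round(4))
E
```

```text
{'clock': np.float64(10.0), 'tool_pos': array([0.4751, 0.21  , 0.0208]), 'force': array([13.8564,  1.4547, -1.8135]), 'moment': array([ 0.784 , -4.8988, -0.0967])}
dial_top [194. 199.] 0.65 [0.5745 0.2148 0.07  ]
dial_top [122. 189.] 0.41 [0.5961 0.391  0.07  ]
shackle_bar [433. 172.] 0.53 [ 0.6548 -0.3749  0.037 ]
shackle_bar [201. 239.] 0.39 [0.4789 0.2029 0.037 ]
```

The force rose to 14 N after 23 mm, so the shackle is at its firm stop. I'll hold, relax slightly, then lift in an arc that keeps the shackle pulled.

Call:
carry_out(
  deltas=[
    [[0,0,0,0,-1],[0,-0.01,0,0,-1],[0,-0.02,-0.1,0,-1],[0,-0.04,-0.2,0,-1],[0,-0.06,-0.3,0,-1]],
  ],
)

```text
clock: 10.65
tool_pos: [0.4821, 0.2083, 0.0792]
orientation: [179.8, -0.1, -81.3]
force: [0.9, 0.5, -3.5]
opening: 0.008
gripper_force: 30.0
```

Call:
carry_out(
  deltas=[
    [[0,-0.04,-0.1,0,-1],[0,-0.11,-0.2,0,-1],[0,-0.2,-0.28,0,-1],[0,-0.32,-0.37,0,-1],[0,-0.4,-0.5,0,-1]],
  ],
)

```text
clock: 11.15
tool_pos: [0.5609, 0.2203, 0.1774]
orientation: [179.6, -0.1, -81.3]
force: [0.6, 0.2, -3.1]
opening: 0.0076
gripper_force: 30.0
```

Call:
carry_out(
  deltas=[
    [[0,0,-0.1,0,-1],[0,0,-0.25,0,-1],[0,0,-0.45,0,-1],[0,0,-0.65,0,-1],[0,0,-0.7,0,-1]],
  ],
)

```text
clock: 11.65
tool_pos: [0.5627, 0.2215, 0.323]
orientation: [-179.9, 0.0, -81.2]
force: [1.9, 0.3, -3.4]
opening: 0.0081
gripper_force: 30.0
```

```bash
python3 - <<'E'
from h import *
o=ctrl.get_obs();print({k:np.round(o[k],4) for k in("clock","tool_pos","orientation","force","moment")})
s=ctrl.snapshot("scene");save(s,"s2.png",(200,80,300,220),2.6)
E
```

```text
{'clock': np.float64(11.65), 'tool_pos': array([0.5627, 0.2215, 0.323 ]), 'orientation': array([-1.798552e+02,  4.420000e-02, -8.122700e+01]), 'force': array([ 1.8724,  0.3372, -3.4022]), 'moment': array([ 0.0871, -0.0792,  0.043 ])}
```

View pics/s2.png

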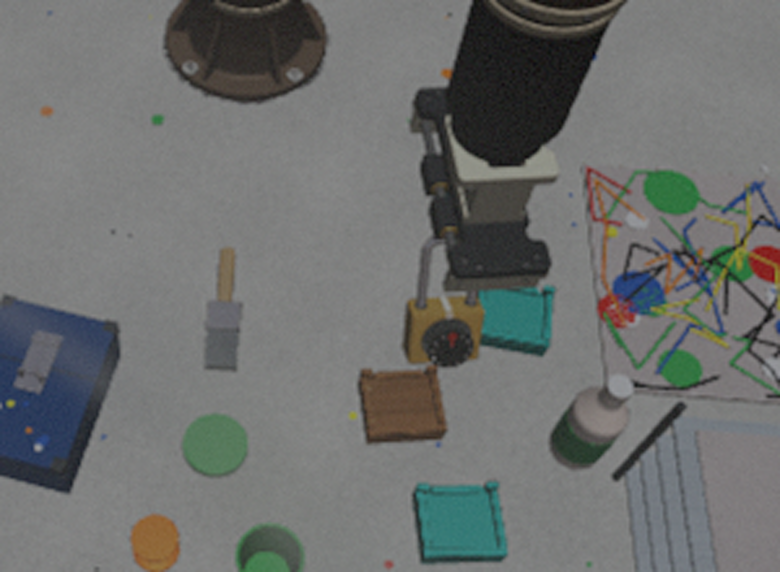

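The lock hangs by its shackle at crop (445,330), dial facing +x and clear of the stand, with the legs long, so it is open. Carrying it to the hasp.

Call:
carry_out(
  deltas=[
    [[0.08,0,0,0,-1],[0.22,0,0,0,-1],[0.38,0,0,0,-1],[0.54,0.01,0,0,-1],[0.7,0.02,0,0,-1]],
  ],
)

```text
clock: 12.2
tool_pos: [0.5782, 0.0807, 0.3162]
orientation: [179.7, -0.0, -81.2]
force: [-0.4, -0.1, -3.5]
opening: 0.0081
gripper_force: 30.0
```

Call:
carry_out(
  deltas=[
    [[0.16,0,0,0,-1],[0.32,0,0,0,-1],[0.48,0,0,0,-1],[0.64,0.01,0,0,-1],[0.8,0.02,0,0,-1]],
  ],
)

```text
clock: 12.7
tool_pos: [0.5985, -0.0777, 0.3162]
orientation: [179.7, 0.1, -81.3]
force: [1.7, -0.1, -2.5]
opening: 0.008
gripper_force: 30.0
```

Call:
carry_out(
  deltas=[
    [[0.15,0,0,0,-1],[0.28,0,0,0,-1],[0.4,0,0,0,-1],[0.5,0.01,0,0,-1],[0.61,0.02,0,0,-1]],
  ],
)

```text
clock: 13.2
tool_pos: [0.6132, -0.1981, 0.3159]
orientation: [179.7, 0.1, -81.3]
force: [0.3, -0.4, -3.4]
opening: 0.0077
gripper_force: 30.0
```

Call:
carry_out(
  deltas=[
    [[0,0,0,0,-1],[0,0,0.05,0,-1],[0,0,0.12,0,-1],[0,0,0.2,0,-1],[0,0,0.25,0,-1]],
  ],
)

```text
clock: 13.7
tool_pos: [0.6139, -0.1961, 0.2663]
orientation: [179.8, 0.1, -81.2]
force: [-0.9, 0.7, -3.4]
opening: 0.0074
gripper_force: 30.0
```

```bash
python3 - <<'E'
from h import *
o=ctrl.get_obs();print({k:np.round(o[k],4) for k in("clock","tool_pos","orientation","force","moment")})
s=ctrl.snapshot("scene");save(s,"s3.png",(100,100,220,200),3)
for n in("lock_mid","shackle_bar","dial_top","hasp"):
    for r in ctrl.spot_point(s,n)[:2]: print(n,np.round(r["centre"]),round(r["p"],2))
p=o["tool_pos"]; print([proj(s,p+[0,0,d]).round() for d in(.019,-.083)], proj(s,[.616,-.198,.098]).round())
E
```

```text
{'clock': np.float64(13.7), 'tool_pos': array([ 0.6139, -0.1961,  0.2663]), 'orientation': array([ 1.797904e+02,  9.260000e-02, -8.118900e+01]), 'force': array([-0.9166,  0.7466, -3.4385]), 'moment': array([ 0.1209,  0.3197, -0.0021])}
lock_mid [206. 220.] 0.66
shackle_bar [198. 190.] 0.53
dial_top [203. 226.] 0.83
hasp [210. 224.] 0.93
hasp [204. 221.] 0.18
[array([201., 188.]), array([207., 208.])] [211. 223.]
```

View pics/s3.png

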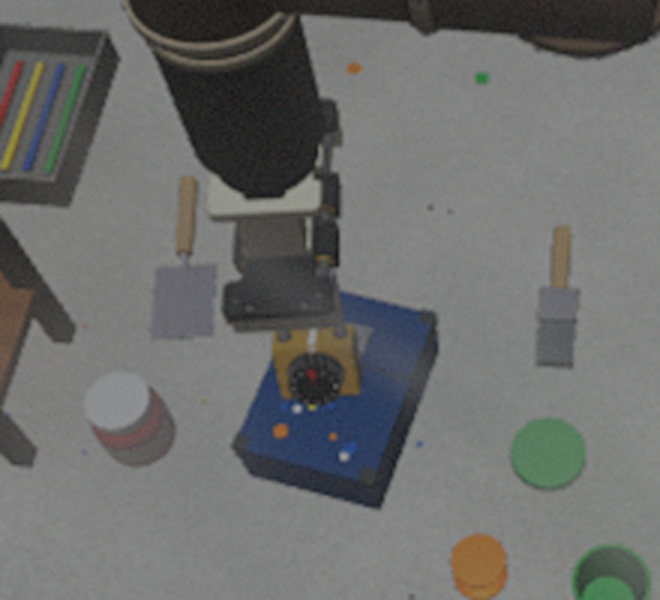

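Call:
carry_out(
  deltas=[
    [[0,0,0,0,-1],[0,0,0,0,-1],[0,0,0,0,-1],[0,0,0,0,-1],[0,0,0,0,-1]],
  ],
)

```text
clock: 14.45
tool_pos: [0.6153, -0.1971, 0.2697]
orientation: [-180.0, 0.0, -81.2]
force: [-0.4, 0.3, -3.2]
opening: 0.0082
gripper_force: 30.0
```

```bash
python3 - <<'E'
from h import *
from scipy.optimize import least_squares
o=ctrl.get_obs();p=o["tool_pos"]+[0,0,.019];print(o["clock"],p,o["force"].round(1),o["moment"].round(2))
th=np.radians(8.8);X=np.array([np.cos(th),np.sin(th),0]);Z=np.array([0,0,1.])
for cam in("scene","top"):
  s=ctrl.snapshot(cam);q={}
  for n in("lock_mid","dial_top"):
    r=ctrl.spot_point(s,n)[:1]
    if r: q[n]=np.array(r[0]["centre"]);print(cam,n,q[n].round(),round(r[0]["p"],2))
  for f in range(0,100,10):
    a=np.radians(f);lx=np.sin(a)*X-np.cos(a)*Z;lz=np.cos(a)*X+np.sin(a)*Z
    lz=np.cos(a)*Z*0+np.cos(a)*X+np.sin(a)*Z
    m=p+.102*lx;print(f,m.round(3),proj(s,m).round(),proj(s,m+.033*lz).round())
E
```

```text
14.45 [ 0.61529197 -0.19714527  0.2886645 ] [-0.4  0.3 -3.2] [-0.02  0.26  0.02]
scene lock_mid [206. 219.] 0.76
scene dial_top [205. 228.] 0.65
0 [ 0.615 -0.197  0.187] [207. 208.] [206. 219.]
10 [ 0.633 -0.194  0.188] [206. 213.] [206. 223.]
20 [ 0.65  -0.192  0.193] [206. 218.] [205. 227.]
30 [ 0.666 -0.189  0.2  ] [205. 222.] [204. 230.]
40 [ 0.68  -0.187  0.211] [205. 226.] [203. 231.]
50 [ 0.693 -0.185  0.223] [204. 228.] [202. 231.]
60 [ 0.703 -0.184  0.238] [203. 229.] [200. 230.]
70 [ 0.71  -0.182  0.254] [201. 229.] [199. 227.]
80 [ 0.715 -0.182  0.271] [200. 227.] [198. 223.]
90 [ 0.716 -0.182  0.289] [199. 225.] [196. 218.]
top lock_mid [375. 160.] 0.68
top dial_top [375. 143.] 0.54
0 [ 0.615 -0.197  0.187] [377. 175.] [375. 160.]
10 [ 0.633 -0.194  0.188] [376. 167.] [374. 151.]
20 [ 0.65  -0.192  0.193] [375. 158.] [374. 142.]
30 [ 0.666 -0.189  0.2  ] [375. 150.] [375. 134.]
40 [ 0.68  -0.187  0.211] [375. 142.] [376. 127.]
50 [ 0.693 -0.185  0.223] [376. 134.] [377. 120.]
60 [ 0.703 -0.184  0.238] [376. 127.] [379. 114.]
70 [ 0.71  -0.182  0.254] [378. 120.] [381. 109.]
80 [ 0.715 -0.182  0.271] [380. 115.] [384. 106.]
90 [ 0.716 -0.182  0.289] [382. 111.] [387. 104.]
```

Both cameras agree the lock hangs tilted about 20°, so its centre is 34 mm too far in x. Correcting that and lowering slightly.

Call:
carry_out(
  deltas=[
    [[0,0.03,0,0,-1],[0,0.07,0.02,0,-1],[0,0.12,0.05,0,-1],[0,0.15,0.07,0,-1],[0,0.17,0.075,0,-1]],
  ],
)

```text
clock: 15.25
tool_pos: [0.5804, -0.2024, 0.2539]
orientation: [179.9, 0.0, -81.2]
force: [0.4, -0.4, -2.1]
opening: 0.0078
gripper_force: 30.0
```

Call:
carry_out(
  deltas=[
    [[0,0,0,0,-1],[0,0,0,0,-1],[0,0,0,0,-1],[0,0,0,0,-1],[0,0,0,0,-1]],
  ],
)

```text
clock: 15.75
tool_pos: [0.5819, -0.2022, 0.2545]
orientation: [180.0, 0.0, -81.2]
force: [0.3, 0.1, -2.6]
opening: 0.0079
gripper_force: 30.0
```

```bash
python3 - <<'E'
from h import *
o=ctrl.get_obs();print(o["clock"],o["tool_pos"],o["opening"],o["gripper_force"],o["force"].round(1))
for cam in("scene","top"):
  s=ctrl.snapshot(cam)
  r=ctrl.spot_point(s,"lock_mid")[:1]
  for r in r: print(cam,r["p"],np.round(r["centre"]),at(s,r["centre"],.178).round(3), "expect",proj(s,[.616,-.197,.178]).round())
E
```

```text
15.75 [ 0.58186687 -0.20224509  0.25451288] 0.007879402417609137 29.999251663684845 [ 0.3  0.1 -2.6]
scene 0.71 [204. 211.] [ 0.62  -0.206  0.178] expect [207. 210.]
top 0.91 [376. 178.] [ 0.611 -0.197  0.178] expect [376. 175.]
```

Both cameras put the lock body within about 1 cm of the staple axis, at rest, with a firm grip. Handing in.

```bash
python3 -c "
from plant import ctrl
print(ctrl.close_job())"
```

```text
the job is handed in; nothing more can be done
None
```

I handed the job in at about 16 s: the red dot is clicked in at the pointer, the shackle was pulled to its stop in the stand, and the lock is held still by its crossbar within about 1 cm of the staple's axis and about 5 cm above it; no verdict came back.

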